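# Clamp a freshly glued cabinet foot in the lever press

### The arm

A 6-joint arm with a two-finger parallel gripper is mounted at the origin on the work surface. World frame = base frame: x ahead of the robot, y to its left, z up, the work surface at z = 0. Lengths are in m, angles in rad, forces in N, time in s.
With the tool pointing down it reaches from about 0.35 to 0.925 m from the base axis. Payload 6.4 kg.
Tool frame: the origin (TCP) lies at the centre of the arm's flange, where the gripper is bolted on; the fingertips stand 173 mm ahead of it and the grasp point (between the pads) lies 155 mm ahead of it; y points along the fingers, x is the direction in which the jaws open and shut, and the axes are right-handed (so a half turn about y gives the same grasp; the last joint's range is limited). The gripper opens to 85 mm and grips with 20 to 120 N. Pads are 22 mm wide; open, the fingers measure 114 mm over their backs; the gripper's body (76 mm by 85 mm) begins 54 mm behind the grasp point. The pads swing forward as they close: fully open they stand 13 mm farther back than shut.
Start: joints at [-1.31, 0.245, 1.558, -0, 1.339, -0.174], TCP at [0.274, -0.59, 0.405] pointing down, gripper open.
Joint ranges: [-3.13, 3.13], [-1.02, 2.26], [0.13, 2.54], [-0.95, 4.09], [0.21, 2.88], [-2.74, 2.74]. Speed limits (rad/s): [2.57, 2.57, 3.14, 3.14, 3.14, 3.14].

### API

Orientations are given as a 3x3 rotation matrix whose columns are the frame's x, y, z axes.
In Python, from rig import r gives the robot as it stands.
- The arm moves only by the shell command python3 -m inch 'ROWS' [OPENING] [FORCE]. ROWS is JSON, a list that holds one entry, the list of rows, each a list of 4 numbers: the shift along the tool's x, y, z in mm, then the turn about the tool's y in rad. A call has 1 to 8 rows; each row shifts and turns the pose as measured when the row begins, along the tool's axes as they then stand; what a row does not reach is not made up. A row lasts 1/8 s, in which the tool goes at most 62.5 mm and 10.7 degrees, less where a joint would pass 70% of its speed; a pose out of reach is approached as far as the arm can. A call with a gripper value outside its range is refused whole. OPENING is the opening, from 0 (shut) to 1 (fully open), set as the call begins (- or left out, the last holds). The fingers move at their own pace and stop on an object; FORCE is the grip in N (left out, the last holds). Time passes only in rows, so rows that do not move let the fingers close. It gives the time, the measured TCP pose, the force and the opening at its end, in the units of the state.
- r.get_state(): the state, without advancing time (a new reading comes with each control period).
- r.get_image(name): name is "side" or "top" or "wrist"; returns a dict with "image" (400x640x3 uint8, red, green, blue), "depth" (400x640 float32, m along the optical axis (not along the pixel's ray), 0 where there is no reading), "fov_y" (degrees; the focal length in pixels is half the picture's height over the tangent of half this angle, whatever the lens; pixels are square), "cx", "cy" (the principal point, pixels), "k1" (the pictures are not rectified: a ray, as slopes to the right and down, at radius r is drawn at 1 + k1 r^2 times it, then the intrinsics apply), "rvec" (rotation vector, rad) and "tvec" (3), from world to camera coordinates, as OpenCV has them. Camera axes: x right, y down, z forward; pixel columns grow to the right and rows downward; lengths in m; the calibration is good to about 2 mm. A picture is of the moment at which its call begins.
- r.hand_in(): hands the job in, once; it reports no verdict.
Trained networks look in the newest picture that a camera, given by its name, has taken for a name from the list of things; names that differ only in an ending like _2 or _b are one class to them, and where a whole thing is asked for, a point or a joint stands for the part that bears it (a point fixed in the world has none). Each returns a list of dicts, best first, with "p" (0 to 1); they miss things now and then, are a little off and sometimes report something else, mostly with a low value. They report only what shows in the picture. A call takes as long as a camera call. They do not tell look-alikes from the thing itself.
- r.recognise(camera, name): "centre" ([x, y, z] in m, in world coordinates, good to about 4 mm: the middle of the surface that is visible of it).
- r.regions_of(camera, name): "pixels" (400x640 bool, what is visible of it).
The state is a dict: "time": time; "q": joint angles; "dq": joint speeds; "effort": joint torques, N m; "ee_pos": TCP position; "ee_rot": TCP orientation; "force": force on the tool from outside, world axes, zero at the start; "torque": the same for the moment, N m; "width": opening from 0.0 (shut) to 1.0 (fully open).
Only numpy, scipy, OpenCV 4.12 (cv2) and the standard library are available. Lean on these libraries where they do the work, as an engineer would, in place of code of your own. Each camera call takes 0.05 s, during which the arm holds its last target.

### The job

The round cabinet foot has just had its rubber sole glued on: set it sole down and centred on the narrow pedestal of the lever press, let go of it, then bring the press's sprung lever down to about level, so that its sprung pad squeezes the foot and is pushed about half-way into its sleeve (some 8 of its 16 mm), never all the way in. Finish while still holding the lever there, with the glue under pressure: do not let go of it at the end. Leave the square and the hexagonal foot where they are.

Things in the scene. Friction and masses are not known exactly. Their poses are not given: they have to be found in the camera images.
- round_foot_center (a point): centre of the round cabinet foot (the one to press): a plain disc 44 mm in diameter and 14 mm thick, rubber sole (4 mm) below, aluminium cap (10 mm) above, about 50 g; it starts flat on the counter, sole down, so this point is 7 mm above the surface it lies on. Its z axis points up out of the cap
- square_foot_center (a point): centre of the square foot (leave alone): 42 x 42 x 14 mm, same materials, flat on the counter
- hex_foot_center (a point): centre of the hexagonal foot (leave alone): 44 mm across flats (51 mm across corners), 14 mm thick, same materials, flat on the counter
- press: dark steel lever press, bolted down. Origin on the counter under the pedestal's axis; its +x axis points from the pedestal to the two-cheeked column that carries the lever hinge (110 mm away), +y along the hinge axis, z up. Base plate 200 x 85 x 15 mm, from 40 mm on the -x side of the pedestal's axis to 160 mm on the +x side. The column is 42 mm in x, 42 mm in y and 123 mm high
- pedestal_top (a point): centre of the flat top of the pedestal, a steel post 30 mm in diameter whose top is 60 mm above the counter (45 mm above the base plate); narrower than the foot, which overhangs it by 7 mm all round
- press_hinge (a point): the lever's hinge axis (along the press's y): 110 mm from the pedestal's axis along press +x, 107 mm above the counter. The lever is a 14 mm square steel arm. At lever value q the handle's axis is at press x = 0.110 - 0.190 cos(1.75 - q), z = 0.107 + 0.190 sin(1.75 - q) m (294 mm above the counter when raised)
- lever (a joint): lever angle in rad: 0 = raised against its stop, leaning 10 degrees back from the pedestal; grows as it comes down; 1.75 = level, pointing over the pedestal along the press's -x; stop at 1.95. A return spring raises it when let go (2 to 4 N at the handle). With the foot in place the pad meets it at about 1.68
- grip_left (a point): middle of the left half of the lever's T-handle, on its axis, 36 mm along press +y from the lever's mid-plane. The T-handle is a round rubber-covered bar 18 mm in diameter and 120 mm long, along the press's y, 190 mm from the hinge; each half is free for 53 mm beside the 14 mm wide arm
- grip_right (a point): the same on the right half (36 mm along press -y)
- pad (a joint): how far the sprung pad is pushed into its sleeve, m: 0 = fully out, 0.016 = all in, flush. Black 22 mm cylinder under the lever arm, 110 mm from the hinge, standing 16 mm out of a 32 mm wide sleeve, face 41 mm below the arm's mid-line. 800 N/m, about 8 N at 8 mm, reached over the foot with the lever level; 1 mm of pad is 1.7 mm at the handle. No foot: a level lever touches nothing
There are look-alikes about, which are no part of the job. Leave any brown or pink look-alike of the part that bears round_foot_center alone.

How it is judged:
By the outcome, as a careful person would: the job done as asked, in the order asked, and still so for the second after the job is handed in, while the arm keeps its last pose, push and grip.
It also fails if it takes over 64 s, if anything falls off the work surface, if the arm or the gripper's body presses on something with over 40 N, if the wrist force passes 120 N, or if a joint passes its speed limit or range.

## Working session

There is one attempt and no reset: what is moved stays moved. The work goes in short steps, Python scripts to look and compute and a shell command to move; the robot and the scene stay as the last step left them, time stands still between calls to the robot, and variables do not carry over. Pictures are saved under pics/ and viewed, and the job is handed in when it is done.

```bash
ls; mkdir -p pics
cat > h.py <<'E'
import numpy as np, cv2
from rig import r
def cam(n):
    im=r.get_image(n); return im
def save(im,f):
    cv2.imwrite('pics/'+f,cv2.cvtColor(im['image'],cv2.COLOR_RGB2BGR))
def K(im):
    f=200/np.tan(np.radians(im['fov_y'])/2); return f
def world(im,u,v,d=None):
    f=K(im); x=(u-im['cx'])/f; y=(v-im['cy'])/f
    rd=np.hypot(x,y); rr=rd
    for _ in range(20): rr=rd/(1+im['k1']*rr**2)
    s=rr/rd if rd>0 else 1
    if d is None: d=im['depth'][int(round(v)),int(round(u))]
    p=np.array([x*s*d,y*s*d,d]); R=cv2.Rodrigues(np.array(im['rvec'],float))[0]
    return R.T@(p-np.array(im['tvec']).ravel())
def onz(im,u,v,z):
    a=world(im,u,v,0.0+1e-9); b=world(im,u,v,1.0)
    t=(z-a[2])/(b[2]-a[2]); return a+t*(b-a)
def proj(im,p):
    R=cv2.Rodrigues(np.array(im['rvec'],float))[0]; c=R@np.array(p)+np.array(im['tvec']).ravel()
    x,y=c[:2]/c[2]; k=1+im['k1']*(x*x+y*y); f=K(im); return np.array([f*x*k+im['cx'],f*y*k+im['cy']])
E
python3 - <<'E'
from h import *
np.set_printoptions(precision=4,suppress=True)
for c in ['side','top','wrist']:
    im=cam(c); save(im,c+'0.png')
    for n in ['round_foot_center','press','pedestal_top','grip_left','grip_right','square_foot_center','hex_foot_center','lever','pad']:
        try: print(c,n,[(np.round(d['centre'],3).tolist(),round(d['p'],2), proj(im,d['centre']).round().tolist()) for d in r.recognise(c,n)][:5])
        except Exception as e: print(c,n,e)
print(r.get_state())
E
```

```text
pics
side round_foot_center [([0.598, -0.25, 0.009], 0.75, [344.0, 314.0]), ([0.495, -0.201, 0.015], 0.74, [300.0, 303.0]), ([0.584, -0.149, 0.013], 0.64, [330.0, 285.0]), ([0.668, -0.159, 0.015], 0.5, [362.0, 283.0])]
side press [([0.64, 0.171, 0.031], 0.73, [328.0, 206.0])]
side pedestal_top [([0.642, 0.17, 0.031], 0.82, [328.0, 206.0])]
side grip_left [([0.672, 0.17, 0.226], 0.7, [341.0, 152.0])]
side grip_right [([0.673, 0.176, 0.228], 0.97, [340.0, 151.0])]
side square_foot_center [([0.47, -0.122, 0.019], 0.49, [286.0, 281.0])]
side hex_foot_center [([0.491, -0.327, 0.012], 0.58, [307.0, 346.0]), ([0.641, 0.17, 0.034], 0.33, [328.0, 205.0])]
side lever [([0.668, 0.172, 0.228], 0.77, [339.0, 151.0]), ([0.588, -0.151, 0.012], 0.28, [332.0, 285.0])]
side pad [([0.637, 0.174, 0.227], 0.61, [329.0, 152.0])]
top round_foot_center [([0.6, -0.238, 0.015], 0.7, [401.0, 204.0]), ([0.583, -0.145, 0.018], 0.6, [370.0, 210.0]), ([0.501, -0.195, 0.014], 0.47, [388.0, 237.0]), ([0.671, -0.151, 0.013], 0.46, [371.0, 181.0])]
top press [([0.633, 0.177, 0.014], 0.56, [263.0, 197.0])]
top pedestal
[... 523 characters left out ...]

wrist round_foot_center []
wrist press []
wrist pedestal_top []
wrist grip_left []
wrist grip_right []
wrist square_foot_center []
wrist hex_foot_center []
wrist lever []
wrist pad []
{'time': 1.5, 'q': array([-1.3101,  0.2451,  1.5578,  0.    ,  1.3387, -0.1741]), 'dq': array([ 0.0008, -0.002 ,  0.0013, -0.0009,  0.002 ,  0.0013]), 'effort': array([  0.0011, -42.9504, -32.6417,  -0.0001,   0.0005,  -0.    ]), 'ee_pos': array([ 0.2738, -0.5895,  0.4047]), 'ee_rot': array([[ 0.4212,  0.    ,  0.907 ],
       [-0.907 ,  0.    ,  0.4212],
       [-0.    , -1.    ,  0.    ]]), 'force': array([-0.2938, -0.3204, -0.5569]), 'torque': array([-0.0089,  0.0273,  0.0329]), 'width': 1.0005680694275276}
```

View pics/side0.png

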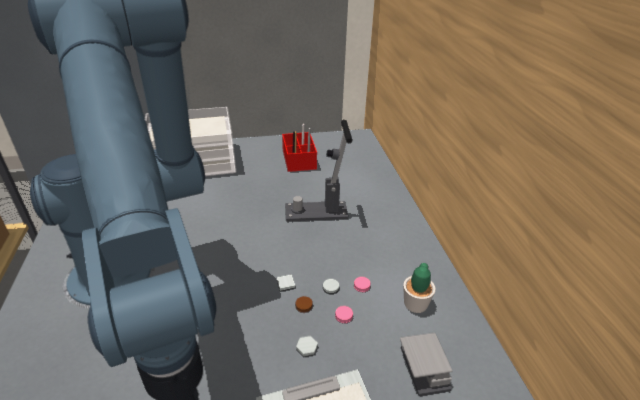

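View pics/top0.png

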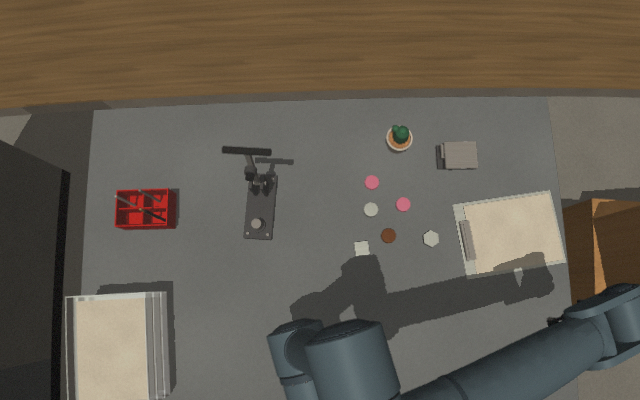

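Run:
```python
from h import *
np.set_printoptions(precision=4,suppress=True)
T=cam('top'); S=cam('side')
for nm,im,box in [('top',T,(220,130,460,260)),('side',S,(270,110,390,360))]:
    x0,y0,x1,y1=box; c=im['image'][y0:y1,x0:x1]; k=min(800/(x1-x0),600/(y1-y0)); c=cv2.resize(c,None,fx=k,fy=k,interpolation=cv2.INTER_CUBIC)
    cv2.imwrite(f'pics/{nm}_crop.png',cv2.cvtColor(c,cv2.COLOR_RGB2BGR))
    for n in ['round_foot_center']:
        for d in r.regions_of(nm,n):
            m=d['pixels'].astype(bool); v,u=np.nonzero(m)
            P=np.array([world(im,a,b) for a,b in zip(u,v)])
            print(nm,n,d['p'].__round__(2),len(u),u.mean(),v.mean(),im['image'][m].mean(0),'med',np.median(P,0),'z14',onz(im,u.mean(),v.mean(),.0125), 'mid',(P[P[:,2]>.009].max(0)+P[P[:,2]>.009].min(0))/2)
    # press points by depth in bbox of world
    vv,uu=np.mgrid[0:400:1,0:640:1]; 
    P=np.array([world(im,a,b) for a,b in zip(range(0),range(0))])
    sel=[(u,v,*world(im,u,v)) for v in range(120,270) for u in range(220,370) if im['depth'][v,u]>0]
    A=np.array(sel); A=A[(abs(A[:,2]-.6)<.15)&(abs(A[:,3]-.18)<.12)]
    for lo,hi in [(.055,.066),(.01,.02),(.11,.13),(.28,.31)]:
        B=A[(A[:,4]>lo)&(A[:,4]<hi)]; print(nm,lo,len(B), B.mean(0) if len(B) else '', B[:,2:].min(0) if len(B) else '',B[:,2:].max(0) if len(B) else '')
        if lo in(.01,.28) and len(B):
            print(cv2.minAreaRect(B[:,2:4].astype(np.float32)))
```

```text
top round_foot_center 0.54 193 370.59067357512953 209.06735751295338 [155.399  154.7772 142.1658] med [ 0.5863 -0.1466  0.013 ] z14 [ 0.586  -0.1463  0.0125] mid [ 0.5865 -0.1473  0.015 ]
top round_foot_center 0.53 143 402.53146853146853 204.25174825174824 [190.5105 108.7762 123.2448] med [ 0.5977 -0.2427  0.0138] z14 [ 0.5979 -0.2433  0.0125] mid [ 0.4879 -0.1358  0.6627]
top round_foot_center 0.47 138 388.0217391304348 235.08695652173913 [104.558   67.6667  44.5507] med [ 0.5059 -0.1942  0.0135] z14 [ 0.5061 -0.1946  0.0125] mid [ 0.5062 -0.1944  0.0153]
top round_foot_center 0.46 171 371.65497076023394 181.7719298245614 [184.0468 107.6433 120.4912] med [ 0.6699 -0.1536  0.0132] z14 [ 0.67   -0.1535  0.0125] mid [ 0.6703 -0.1531  0.0148]
top round_foot_center 0.18 634 248.29968454258676 159.0725552050473 [55.8076 54.3628 51.4653] med [0.6819 0.1775 0.2959] z14 [0.7534 0.2224 0.0125] mid [0.5309 0.1144 0.7171]
top 0.055 97 [256.6701 216.0309   0.5671   0.1888   0.0601] [0.5318 0.1584 0.0554] [0.6704 0.2058 0.0657]
top 0.01 1261 [260.8501 209.7121   0.5936   0.1832   0.0148] [0.5039 
[... 1152 characters left out ...]
14 [ 0.5964 -0.2509  0.0125] mid [ 0.5976 -0.2484  0.0131]
side 0.055 80 [312.0875 199.0625   0.5896   0.1778   0.059 ] [0.5299 0.1535 0.0551] [0.6696 0.2043 0.0658]
side 0.01 729 [314.8889 210.5665   0.5992   0.1765   0.0133] [0.5027 0.1324 0.01  ] [0.7038 0.2323 0.02  ]
((0.6035018563270569, 0.18203189969062805), (0.09067561477422714, 0.19930800795555115), 84.31600189208984)
side 0.11 116 [332.1552 182.8879   0.6513   0.1725   0.1178] [0.6307 0.1531 0.11  ] [0.6747 0.2023 0.1294]
side 0.28 148 [346.1284 131.3176   0.684    0.1653   0.297 ] [0.6737 0.1139 0.2828] [0.6982 0.2382 0.3034]
((0.6870168447494507, 0.1758282333612442), (0.12393620610237122, 0.017657456919550896), 84.86683654785156)
```

Run:
```python
import cv2,numpy as np
a=cv2.imread('pics/top_crop.png');b=cv2.imread('pics/side_crop.png')
print(a.shape,b.shape)
h=max(a.shape[0],b.shape[0]); 
b=cv2.resize(b,None,fx=.9,fy=.9);a=cv2.resize(a,None,fx=.6,fy=.6)
o=np.zeros((max(a.shape[0],b.shape[0]),a.shape[1]+b.shape[1],3),np.uint8);o[:a.shape[0],:a.shape[1]]=a;o[:b.shape[0],a.shape[1]:]=b
cv2.imwrite('pics/both0.png',o);print(o.shape)
```

```text
(433, 800, 3) (600, 288, 3)
(540, 739, 3)
```

View pics/both0.png

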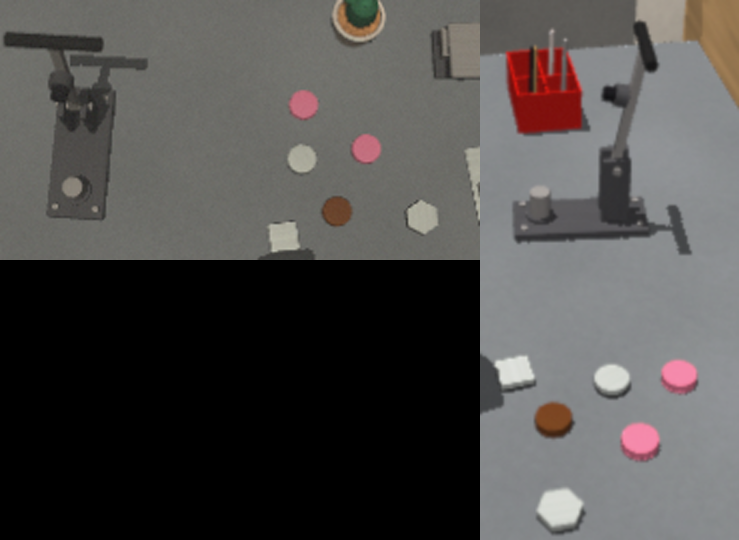

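```bash
cat >> h.py <<'E'
def plan(gx,gy,gz,gyaw,n=None,pr=True):
    s=r.get_state(); p=np.array(s['ee_pos']); R=np.array(s['ee_rot']); yaw=np.arctan2(R[1,0],R[0,0])
    dy=(gyaw-yaw+np.pi)%(2*np.pi)-np.pi; d=np.array([gx,gy,gz])-p
    if n is None: n=max(1,int(np.ceil(max(np.linalg.norm(d)/.058,abs(dy)/.18))))
    rows=[]
    for i in range(n):
        a=yaw+dy*i/n; st=d/n*1000
        rows.append([round(st[0]*np.cos(a)+st[1]*np.sin(a),1),round(-st[2],1),round(-st[0]*np.sin(a)+st[1]*np.cos(a),1),round(-dy/n,3)])
    print('t',round(s['time'],2),'p',p.round(4),'yaw',round(yaw,3),'tilt',R[:,1].round(3),'F',np.round(s['force'],1),'w',round(s['width'],3),'q6',np.round(s['q'],2))
    print('n',n,rows)
E
python3 -c "
from h import *
print(np.cross([0.4212,-.907,0],[0,0,-1]))
plan(.585,-.148,.36,-.09)"
```

```text
[0.907  0.4212 0.    ]
t 1.7 p [ 0.2738 -0.5895  0.4047] yaw -1.136 tilt [ 0. -0. -1.] F [ 0.   0.1 -0.2] w 0.998 q6 [-1.31  0.25  1.56  0.    1.34 -0.17]
n 10 [[np.float64(-26.9), np.float64(4.5), np.float64(46.8), np.float64(-0.105)], [np.float64(-21.9), np.float64(4.5), np.float64(49.4), np.float64(-0.105)], [np.float64(-16.6), np.float64(4.5), np.float64(51.4), np.float64(-0.105)], [np.float64(-11.2), np.float64(4.5), np.float64(52.9), np.float64(-0.105)], [np.float64(-5.6), np.float64(4.5), np.float64(53.7), np.float64(-0.105)], [np.float64(0.1), np.float64(4.5), np.float64(54.0), np.float64(-0.105)], [np.float64(5.7), np.float64(4.5), np.float64(53.7), np.float64(-0.105)], [np.float64(11.3), np.float64(4.5), np.float64(52.8), np.float64(-0.105)], [np.float64(16.7), np.float64(4.5), np.float64(51.4), np.float64(-0.105)], [np.float64(22.0), np.float64(4.5), np.float64(49.3), np.float64(-0.105)]]
```

```bash
python3 -m inch '[[[-27,4.5,47,-0.105],[-22,4.5,49,-0.105],[-17,4.5,51,-0.105],[-11,4.5,53,-0.105],[-6,4.5,54,-0.105],[0,4.5,54,-0.105],[6,4.5,54,-0.105],[11,4.5,53,-0.105]]]'; python3 -c "
from h import *
plan(.585,-.148,.34,-.09)"
```

```text
time: 2.7
ee_pos: [0.5233, -0.2252, 0.369]
ee_rot: [[0.962, 0.004, 0.272], [-0.272, -0.005, 0.962], [0.005, -1.0, -0.004]]
force: [-0.1, -0.9, -0.4]
width: 1.0
t 2.7 p [ 0.5233 -0.2252  0.369 ] yaw -0.276 tilt [ 0.004 -0.005 -1.   ] F [-0.1 -0.9 -0.4] w 1.0 q6 [-0.61  0.09  1.8  -0.    1.25 -0.33]
n 2 [[np.float64(19.2), np.float64(14.5), np.float64(45.5), np.float64(-0.093)], [np.float64(23.3), np.float64(14.5), np.float64(43.6), np.float64(-0.093)]]
```

```bash
python3 -m inch '[[[19,14.5,45.5,-0.093],[23,14.5,44,-0.093],[0,0,0,0]]]' >/dev/null
python3 - <<'E'
from h import *
plan(.585,-.148,.33,-.09)
im=cam('wrist'); save(im,'wrist1.png')
for d in r.regions_of('wrist','round_foot_center'):
    m=d['pixels'].astype(bool); v,u=np.nonzero(m)
    P=np.array([world(im,a,b) for a,b in zip(u,v)])
    print(d['p'],len(u),u.mean(),v.mean(),im['image'][m].mean(0),np.median(P,0),onz(im,u.mean(),v.mean(),.014),cv2.minEnclosingCircle(P[P[:,2]>.009][:,:2].astype(np.float32)))
E
```

```text
t 3.08 p [ 0.5875 -0.1416  0.3395] yaw -0.078 tilt [ 0.005 -0.005 -1.   ] F [-0.6 -0.8  0.1] w 0.999 q6 [-0.42  0.2   1.73 -0.    1.2  -0.34]
n 1 [[np.float64(-2.0), np.float64(9.5), np.float64(-6.6), np.float64(0.012)]]
0.98 1994 408.2542627883651 186.87261785356068 [170.01654965 102.59227683 119.17051153] [ 0.66703245 -0.15111239  0.01417193] [ 0.66715753 -0.15122533  0.014     ] ((0.6382355690002441, -0.12144410610198975), 0.06511814147233963)
0.73 1707 335.5834797891037 284.3497363796134 [233.42355009 155.25717633 177.50615114] [ 0.59789869 -0.2401645   0.01402538] [ 0.59789414 -0.2402568   0.014     ] ((0.5979501605033875, -0.24383878707885742), 0.02257760800421238)
0.61 2074 313.88138862102215 186.56316297010608 [140.5048216  142.90260366 137.10318226] [ 0.58524222 -0.14447744  0.01421967] [ 0.58525119 -0.14443003  0.014     ] ((0.5865940451622009, -0.12143146991729736), 0.046560563147068024)
0.58 1774 232.04847801578353 244.152198421646 [147.83483653  97.90022548  60.55975197] [ 0.50648722 -0.19217938  0.01398495] [ 0.50660068 -0.1920312   0.014     ] ((0.5413558483123779, -0.14276783168315887), 0.08467147499322891)
```

View pics/wrist1.png

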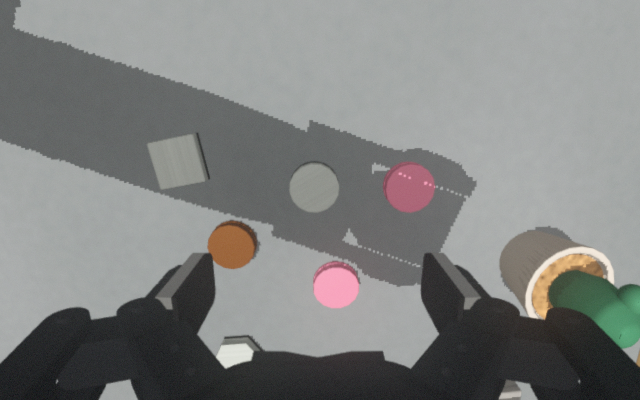

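```bash
python3 -m inch '[[[-2,40,-4.5,0.012],[0,50,0,0],[0,40,0,0],[0,0,0,0]]]' 0.75 60; python3 -c "
from h import *
plan(.5855,-.146,.172,-.09,1)"
```

```text
time: 3.68
ee_pos: [0.5849, -0.1554, 0.2124]
ee_rot: [[0.995, 0.014, 0.103], [-0.103, -0.011, 0.995], [0.015, -1.0, -0.01]]
force: [0.2, -0.3, -0.1]
width: 0.751
t 3.67 p [ 0.5849 -0.1554  0.2124] yaw -0.103 tilt [ 0.014 -0.011 -1.   ] F [ 0.2 -0.3 -0.1] w 0.751 q6 [-0.45  0.38  1.78 -0.01  0.97 -0.34]
n 1 [[np.float64(-0.4), np.float64(40.4), np.float64(9.4), np.float64(-0.013)]]
```

```bash
python3 -m inch '[[[0,10,9,-0.01],[0,10,0,0],[0,10,0,0],[0,0,0,0]]]'; python3 -c "
from h import *
plan(.5855,-.146,.172,-.09,1)"
```

```text
time: 4.18
ee_pos: [0.5882, -0.1483, 0.1864]
ee_rot: [[0.995, 0.022, 0.094], [-0.094, -0.015, 0.995], [0.024, -1.0, -0.013]]
force: [1.3, -0.6, 0.3]
width: 0.754
t 4.17 p [ 0.5882 -0.1483  0.1864] yaw -0.094 tilt [ 0.022 -0.015 -1.   ] F [ 1.3 -0.6  0.3] w 0.754 q6 [-0.43  0.43  1.78 -0.01  0.91 -0.34]
n 1 [[np.float64(-2.9), np.float64(14.4), np.float64(2.0), np.float64(-0.004)]]
```

```bash
cat >> h.py <<'E'
def gp(gx,gy,gz,gyaw,n=1):
    "goal for grasp point"
    s=r.get_state(); p=np.array(s['ee_pos']); R=np.array(s['ee_rot']); g=p+.155*R[:,1]; yaw=np.arctan2(R[1,0],R[0,0])
    dy=(gyaw-yaw+np.pi)%(2*np.pi)-np.pi; d=np.array([gx,gy,gz])-g
    print('t',round(s['time'],2),'tcp',p.round(4),'g',g.round(4),'yaw',round(yaw,3),'tilt',R[:,1].round(3),'F',np.round(s['force'],1),'w',round(s['width'],3),'q',np.round(s['q'],2))
    from scipy.spatial.transform import Rotation as Ro
    rows=[]
    for i in range(n):
        Ri=Ro.from_rotvec([0,0,dy*i/n]).as_matrix()@R
        rows.append([round(float(x),1) for x in 1000*Ri.T@d/n]+[round(float(-dy/n),3)])
    print(rows)
E
python3 -m inch '[[[-6,10,5,0]]]'; python3 -c "
from h import *
gp(.5855,-.146,.0165,-.09,1)"
```

```text
time: 4.3
ee_pos: [0.5838, -0.1433, 0.1773]
ee_rot: [[0.995, 0.026, 0.095], [-0.094, -0.017, 0.995], [0.027, -1.0, -0.015]]
force: [0.2, 0.9, 0.6]
width: 0.749
t 4.3 tcp [ 0.5838 -0.1433  0.1773] g [ 0.5877 -0.1459  0.0224] yaw -0.094 tilt [ 0.026 -0.017 -1.   ] F [0.2 0.9 0.6] w 0.749 q [-0.43  0.43  1.79 -0.01  0.89 -0.33]
[[-2.3, 5.8, -0.2, -0.004]]
```

```bash
python3 -m inch '[[[-2.3,5.5,0,0],[0,0,0,0]]]' 0.75; python3 -m inch '[[[0,0,0,0],[0,0,0,0],[0,0,0,0]]]' 0 60; python3 -c "
from h import *
gp(.5855,-.146,.0165,-.09,1)
im=cam('wrist'); save(im,'wrist2.png')"
```

```text
time: 4.55
ee_pos: [0.5804, -0.1423, 0.1701]
ee_rot: [[0.995, 0.023, 0.094], [-0.094, -0.016, 0.995], [0.024, -1.0, -0.014]]
force: [-0.1, 0.6, -0.0]
width: 0.751
time: 4.92
ee_pos: [0.5799, -0.1427, 0.1726]
ee_rot: [[0.996, 0.014, 0.092], [-0.092, -0.015, 0.996], [0.015, -1.0, -0.014]]
force: [0.0, 0.2, -0.2]
width: 0.489
t 4.92 tcp [ 0.5799 -0.1427  0.1726] g [ 0.582  -0.145   0.0177] yaw -0.092 tilt [ 0.014 -0.015 -1.   ] F [ 0.   0.2 -0.2] w 0.489 q [-0.43  0.43  1.8  -0.01  0.89 -0.33]
[[3.6, 1.2, -0.6, -0.002]]
```

View pics/wrist2.png

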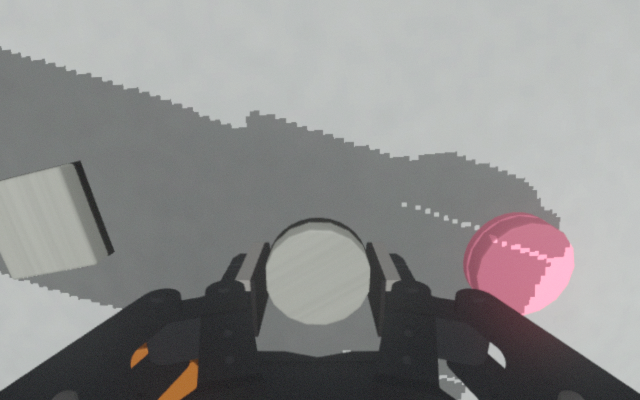

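```bash
python3 -m inch '[[[0,0,0,0],[0,-10,0,0],[0,-35,0,0],[0,-45,0,0],[0,-45,0,0]]]' 0 60;  python3 - <<'E'
from h import *
a=.09
gp(.545,.189,.16,-.09,6)
im=cam('wrist'); save(im,'wrist3.png')
for d in r.regions_of('wrist','round_foot_center')[:4]:
    m=d['pixels'].astype(bool); v,u=np.nonzero(m)
    P=np.array([world(im,a,b) for a,b in zip(u,v)])
    print(d['p'],len(u),u.mean(),v.mean(),np.median(P,0))
E
```

```text
time: 5.6
ee_pos: [0.5768, -0.1401, 0.3076]
ee_rot: [[0.996, 0.005, 0.092], [-0.092, -0.011, 0.996], [0.006, -1.0, -0.01]]
force: [0.5, -0.4, 0.0]
width: 0.489
t 5.6 tcp [ 0.5768 -0.1401  0.3076] g [ 0.5776 -0.1418  0.1526] yaw -0.092 tilt [ 0.005 -0.011 -1.   ] F [ 0.5 -0.4  0. ] w 0.489 q [-0.43  0.22  1.78 -0.01  1.14 -0.33]
[[-10.5, -1.9, 54.4, -0.0], [-10.5, -1.9, 54.4, -0.0], [-10.4, -1.9, 54.4, -0.0], [-10.4, -1.9, 54.4, -0.0], [-10.4, -1.9, 54.4, -0.0], [-10.4, -1.9, 54.4, -0.0]]
0.89 8968 317.4787020517395 271.4412355040143 [ 0.57736055 -0.13937129  0.1499915 ]
0.79 2461 431.84193417310036 192.64242177976433 [ 0.6669413  -0.15052643  0.0141965 ]
0.65 451 358.8780487804878 315.1308203991131 [ 0.60445099 -0.25617296  0.01414556]
0.6 1080 228.13611111111112 250.725 [ 0.49909163 -0.183005    0.01397782]
```

View pics/wrist3.png

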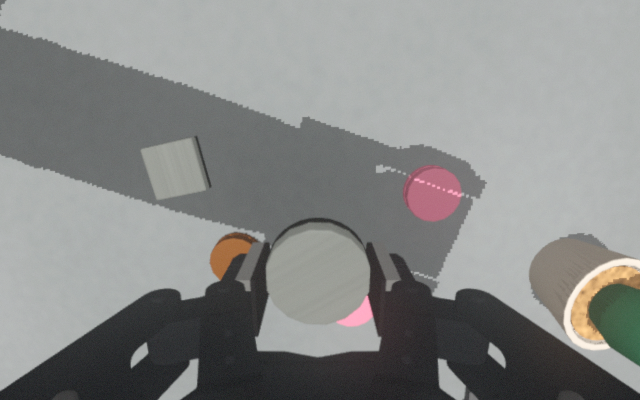

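```bash
python3 -m inch '[[[-10,-4,52,0],[-10,-4,52,0],[-10,-4,52,0],[-10,-4,52,0],[0,0,0,0]]]' 0 60;  python3 - <<'E'
from h import *
gp(.545,.189,.16,-.09,2)
im=cam('wrist'); save(im,'wrist4.png')
for n in ['pedestal_top','press','lever']:
  for d in r.recognise('wrist',n)[:2]: print(n,d['p'],d['centre'])
E
```

```text
time: 6.32
ee_pos: [0.557, 0.0755, 0.3265]
ee_rot: [[0.995, 0.019, 0.095], [-0.095, -0.017, 0.995], [0.021, -1.0, -0.015]]
force: [-0.1, -0.4, -0.1]
width: 0.491
t 6.33 tcp [0.557  0.0755 0.3265] g [0.56   0.0729 0.1715] yaw -0.095 tilt [ 0.019 -0.017 -1.   ] F [-0.1 -0.4 -0.1] w 0.491 q [-0.06  0.12  1.85 -0.02  1.15  0.04]
[[-13.1, 4.7, 57.2, -0.002], [-12.9, 4.7, 57.2, -0.002]]
pedestal_top 0.95 [0.6083, 0.1751, 0.0133]
press 0.77 [0.6122, 0.1711, 0.0166]
lever 0.71 [0.6509, 0.1734, 0.123]
```

View pics/wrist4.png

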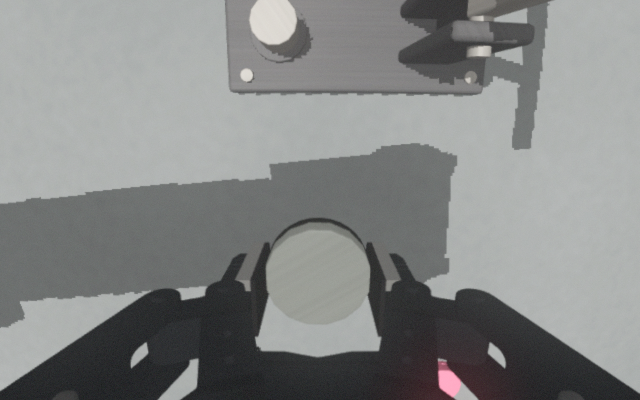

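Run:
```python
from h import *
np.set_printoptions(precision=4,suppress=True)
im=cam('wrist')
pts=[]
for v in range(0,110):
    for u in range(200,520):
        if im['depth'][v,u]>0: pts.append((u,v,*world(im,u,v)))
A=np.array(pts)
B=A[(A[:,4]>.056)&(A[:,4]<.066)&(A[:,2]<.6)]
print('ped',len(B),B.mean(0),cv2.minEnclosingCircle(B[:,2:4].astype(np.float32)),B[:,:2].min(0),B[:,:2].max(0))
C=A[(A[:,4]>.011)&(A[:,4]<.018)]; print('base',len(C),np.median(C[:,4]))
# front edge: for each column max v
e=[]
for u in range(240,475,3):
    D=C[C[:,0]==u]
    k=D[:,1].argmax(); e.append(D[k,2:4])
e=np.array(e); k=np.polyfit(e[:,0],e[:,1],1); print('edge slope',k, np.std(np.polyval(k,e[:,0])-e[:,1]))
# corner x min
print('xmin',C[:,2].min(),'xmax',C[:,2].max())
D=[world(im,u,v) for v in range(225,325) for u in range(268,370)]
D=np.array(D); z=np.median(D[:,2]); D=D[abs(D[:,2]-z)<.004]; print('foot',z,len(D),D.mean(0),cv2.minEnclosingCircle(D[:,:2].astype(np.float32)))
```

```text
ped 1607 [269.8345  17.3703   0.5453   0.1895   0.0602] ((0.54538494348526, 0.19202016294002533), 0.015135886147618294) [246.   0.] [294.  39.]
base 15662 0.015200600928489844
edge slope [-0.0949  0.2012] 0.0002366286017973279
xmin 0.5015774904648086 xmax 0.7024613346066675
foot 0.16861882977873632 8179 [0.5606 0.0693 0.1687] ((0.560633659362793, 0.06845781952142715), 0.023352421820163727)
```

```bash
cat > foot.py <<'E'
from h import *
np.set_printoptions(precision=4,suppress=True)
def foot():
    im=cam('wrist'); s=r.get_state(); R=np.array(s['ee_rot']); p=np.array(s['ee_pos'])
    D=np.array([world(im,u,v) for v in range(205,340) for u in range(260,378)])
    L=(D-p)@R; # tool coords
    z=np.median(L[3000:,1]); k=abs(L[:,1]-z)<.0025; c,rad=cv2.minEnclosingCircle(np.ascontiguousarray(L[k][:,[0,2]]).astype(np.float32))
    print('t',s['time'],'p',p,'tilt',R[:,1],'cap top local y',z,'mean',L[k].mean(0),'circ',c,rad,'n',k.sum())
    loc=np.array([c[0],z+.007,c[1]]); print('foot centre world',p+R@loc)
    return im
if __name__=='__main__': foot(); foot()
E
python3 foot.py
```

```text
t 6.625 p [0.558  0.0713 0.3265] tilt [ 0.0192 -0.0172 -0.9997] cap top local y 0.15794911576015636 mean [-0.0006  0.1577  0.0004] circ (-0.00012691410665865988, 0.0021259463392198086) 0.025261234492063522 n 8319
foot centre world [0.5613 0.0706 0.1615]
t 6.675 p [0.558  0.0713 0.3265] tilt [ 0.0193 -0.0171 -0.9997] cap top local y 0.15792640470017466 mean [-0.0005  0.1577  0.0003] circ (-0.0002490812912583351, 0.002186242491006851) 0.025192802771925926 n 8307
foot centre world [0.5611 0.0707 0.1616]
```

```bash
cat >> h.py <<'E'
def fp(gx,gy,gz,gyaw=-.095,n=1,loc=(-.0004,.165,.0007)):
    s=r.get_state(); p=np.array(s['ee_pos']); R=np.array(s['ee_rot']); g=p+R@np.array(loc); yaw=np.arctan2(R[1,0],R[0,0])
    d=np.array([gx,gy,gz])-g
    print('t',round(s['time'],2),'tcp',p.round(4),'f',g.round(4),'yaw',round(yaw,3),'tilt',R[:,1].round(3),'F',np.round(s['force'],1),'w',round(s['width'],3),'q',np.round(s['q'],2))
    print((1000*R.T@d/n).round(1), 'turn',round(-(gyaw-yaw),3),'x',n)
E
python3 -c "
from h import *
fp(.5454,.192,.12,n=3)"
```

```text
t 6.67 tcp [0.558  0.0713 0.3265] f [0.5608 0.0692 0.1615] yaw -0.101 tilt [ 0.019 -0.017 -1.   ] F [-0.7 -0.6 -0.8] w 0.488 q [-0.07  0.12  1.85 -0.02  1.15  0.04]
[-9.6 13.  40.4] turn -0.006 x 3
```

```bash
python3 -m inch '[[[-10,6,41,-0.003],[-10,6,41,-0.003],[-9,6,38,0],[0,0,0,0]]]' 0 60; python3 -c "
from h import *
r.get_image('side')
fp(.5454,.192,.09,n=1)"
```

```text
time: 7.18
ee_pos: [0.5429, 0.1923, 0.3056]
ee_rot: [[0.994, 0.02, 0.104], [-0.103, -0.018, 0.994], [0.022, -1.0, -0.016]]
force: [0.8, -1.2, -0.3]
width: 0.484
t 7.22 tcp [0.5433 0.1913 0.306 ] f [0.5464 0.189  0.141 ] yaw -0.105 tilt [ 0.021 -0.018 -1.   ] F [-0.4 -0.3  0.6] w 0.487 q [ 0.14  0.18  1.82 -0.02  1.12  0.26]
[-2.5 50.9  3.6] turn -0.01 x 1
```

```bash
python3 -m inch '[[[-2,25,4,-0.01],[0,26,0,0],[0,0,0,0]]]' 0 60; python3 -c "
from h import *
r.get_image('side')
fp(.5454,.192,.069,n=1)"
```

```text
time: 7.6
ee_pos: [0.5448, 0.1907, 0.2553]
ee_rot: [[0.995, 0.024, 0.1], [-0.099, -0.019, 0.995], [0.026, -1.0, -0.016]]
force: [0.2, 0.4, -0.4]
width: 0.488
t 7.65 tcp [0.5455 0.1908 0.2568] f [0.5496 0.1886 0.0919] yaw -0.099 tilt [ 0.027 -0.018 -0.999] F [-0.1 -0.2 -0.1] w 0.488 q [ 0.14  0.26  1.84 -0.03  1.02  0.26]
[-5.2 22.7  3.3] turn -0.004 x 1
```

```bash
python3 -m inch '[[[-6,10,4.5,0],[0,7,0,0],[0,0,0,0]]]' 0 60; python3 -c "
from h import *
im=r.get_image('side'); save(im,'side1.png')
x=im['image'][120:240,260:380]; cv2.imwrite('pics/side1c.png',cv2.resize(x[:,:,::-1],None,fx=5,fy=5,interpolation=cv2.INTER_CUBIC))
fp(.5454,.192,.067,n=1)"
```

```text
time: 8.02
ee_pos: [0.5414, 0.1951, 0.2413]
ee_rot: [[0.994, 0.031, 0.101], [-0.101, -0.018, 0.995], [0.033, -0.999, -0.014]]
force: [0.4, -0.5, -0.4]
width: 0.491
t 8.07 tcp [0.5414 0.1951 0.2416] f [0.5464 0.193  0.0767] yaw -0.101 tilt [ 0.032 -0.018 -0.999] F [-0.5 -0.4 -0.6] w 0.487 q [ 0.15  0.27  1.85 -0.03  0.99  0.27]
[-1.2  9.7 -0.9] turn -0.006 x 1
```

View pics/side1c.png

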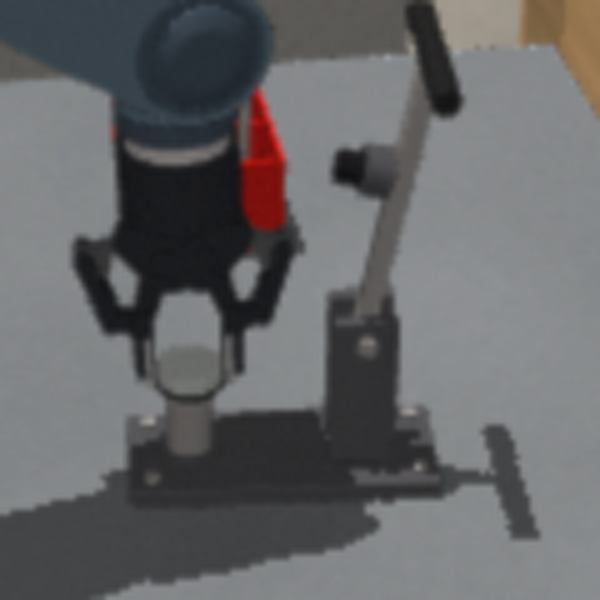

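```bash
python3 -m inch '[[[-1.5,7.5,-1,0],[0,0,0,0]]]' 0 60; python3 -c "
from h import *
im=r.get_image('side')
fp(.5454,.192,.067,n=1)
import foot; foot.foot()"
```

```text
time: 8.32
ee_pos: [0.5401, 0.1942, 0.2339]
ee_rot: [[0.994, 0.032, 0.101], [-0.101, -0.018, 0.995], [0.034, -0.999, -0.014]]
force: [-0.4, -0.1, -0.8]
width: 0.489
t 8.38 tcp [0.5405 0.1943 0.2345] f [0.5457 0.1922 0.0696] yaw -0.101 tilt [ 0.034 -0.017 -0.999] F [ 0.2 -0.4 -1.1] w 0.492 q [ 0.15  0.28  1.86 -0.03  0.97  0.27]
[-0.4  2.6 -0.2] turn -0.006 x 1
t 8.425 p [0.5406 0.1943 0.2348] tilt [ 0.0341 -0.0173 -0.9993] cap top local y 0.15813966139631 mean [-0.0007  0.1579  0.0003] circ (-0.0004504749085754156, 0.0018998393788933754) 0.025296200066804886 n 8308
foot centre world [0.546  0.1934 0.0697]
```

```bash
python3 -m inch '[[[-0.4,2.8,-0.5,0],[0,0,0,0]]]' 0 60; python3 -c "
from h import *
fp(.5454,.192,.067,n=1)"
```

```text
time: 8.68
ee_pos: [0.5405, 0.1938, 0.2323]
ee_rot: [[0.994, 0.035, 0.101], [-0.1, -0.017, 0.995], [0.037, -0.999, -0.014]]
force: [-0.5, -0.2, -1.4]
width: 0.487
t 8.68 tcp [0.5405 0.1938 0.2323] f [0.546  0.1917 0.0674] yaw -0.101 tilt [ 0.035 -0.017 -0.999] F [-0.5 -0.2 -1.4] w 0.487 q [ 0.15  0.29  1.86 -0.03  0.97  0.27]
[-0.7  0.4  0.2] turn -0.006 x 1
```

```bash
python3 -m inch '[[[-0.7,1.5,0,0],[0,0,0,0]]]' 0 60; python3 -c "
from h import *
fp(.5454,.192,.067,n=1)"
```

```text
time: 8.93
ee_pos: [0.5406, 0.1939, 0.2322]
ee_rot: [[0.994, 0.037, 0.101], [-0.1, -0.017, 0.995], [0.038, -0.999, -0.013]]
force: [-0.2, -0.3, -1.0]
width: 0.489
t 8.93 tcp [0.5406 0.1939 0.2322] f [0.5463 0.1918 0.0673] yaw -0.101 tilt [ 0.037 -0.017 -0.999] F [-0.2 -0.3 -1. ] w 0.489 q [ 0.15  0.29  1.86 -0.03  0.97  0.27]
[-0.9  0.3  0.1] turn -0.006 x 1
```

```bash
python3 -m inch '[[[-1.5,3,0,0]]]' 0 60; python3 -c "
from h import *
fp(.5454,.192,.067,n=1)"
```

```text
time: 9.05
ee_pos: [0.5403, 0.1941, 0.2318]
ee_rot: [[0.994, 0.039, 0.101], [-0.1, -0.018, 0.995], [0.041, -0.999, -0.014]]
force: [-6.1, -2.4, 25.5]
width: 0.488
t 9.05 tcp [0.5403 0.1941 0.2318] f [0.5465 0.1919 0.0669] yaw -0.1 tilt [ 0.039 -0.018 -0.999] F [-6.1 -2.4 25.5] w 0.488 q [ 0.15  0.29  1.86 -0.03  0.96  0.27]
[-1.1 -0.1  0. ] turn -0.005 x 1
```

```bash
python3 -m inch '[[[0,0,0,0]]]' 0 60; python3 -m inch '[[[0,0,0,0],[0,0,0,0]]]' 0.8 60; python3 -c "
from h import *
fp(.5454,.192,.067,n=1)
im=cam('wrist'); save(im,'wrist5.png')"
```

```text
time: 9.18
ee_pos: [0.5406, 0.1941, 0.2325]
ee_rot: [[0.994, 0.04, 0.1], [-0.1, -0.018, 0.995], [0.042, -0.999, -0.014]]
force: [-1.1, 0.8, 0.1]
width: 0.482
time: 9.43
ee_pos: [0.5403, 0.1941, 0.2319]
ee_rot: [[0.994, 0.04, 0.1], [-0.1, -0.018, 0.995], [0.041, -0.999, -0.014]]
force: [0.5, -0.3, 0.2]
width: 0.799
t 9.43 tcp [0.5403 0.1941 0.2319] f [0.5465 0.1919 0.067 ] yaw -0.1 tilt [ 0.04  -0.018 -0.999] F [ 0.5 -0.3  0.2] w 0.799 q [ 0.15  0.29  1.86 -0.03  0.96  0.27]
[-1.1 -0.  -0. ] turn -0.005 x 1
```

View pics/wrist5.png

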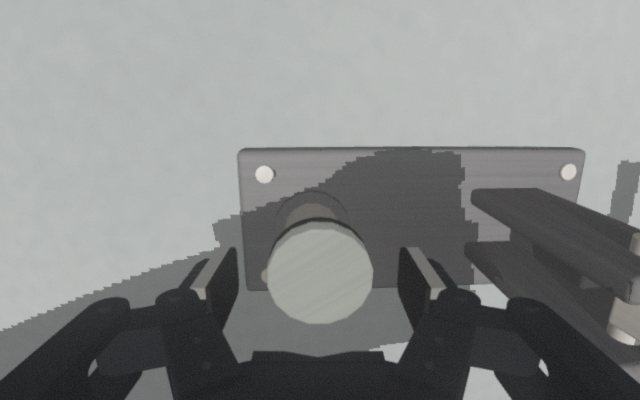

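```bash
python3 -m inch '[[[0,-20,0,0],[0,-45,0,0],[0,-55,-10,0],[0,-55,-20,0],[0,0,0,0]]]' 0.8 60
python3 - <<'E'
from h import *
np.set_printoptions(precision=4,suppress=True)
r.get_image('top')
im=cam('wrist'); save(im,'wrist6.png')
gp(.6,.2,.3,-.095)
D=np.array([(u,v,*world(im,u,v)) for v in range(60,330) for u in range(180,460)])
for lo,hi in [(.070,.078),]:
    B=D[(D[:,4]>lo)&(D[:,4]<hi)&(abs(D[:,2]-.545)<.05)&(abs(D[:,3]-.192)<.05)]; print(len(B),B.mean(0),cv2.minEnclosingCircle(B[:,2:4].astype(np.float32)),B[:,4].std())
    A=np.c_[B[:,2:4]-B[:,2:4].mean(0),np.ones(len(B))]; print('slope',np.linalg.lstsq(A,B[:,4],rcond=None)[0])
C=D[(D[:,4]>.011)&(D[:,4]<.018)]
print(cv2.minAreaRect(C[:,2:4].astype(np.float32)))
E
```

```text
time: 10.1
ee_pos: [0.5296, 0.1669, 0.4173]
ee_rot: [[0.994, 0.042, 0.1], [-0.099, -0.018, 0.995], [0.044, -0.999, -0.013]]
force: [-0.9, 0.7, -0.2]
width: 0.798
t 10.2 tcp [0.5286 0.1674 0.4116] g [0.5337 0.1645 0.2567] yaw -0.099 tilt [ 0.033 -0.018 -0.999] F [ 0.1 -0.  -1.2] w 0.801 q [ 0.11  0.01  1.8  -0.02  1.3   0.21]
[[63.9, -41.7, 41.2, -0.004]]
1884 [320.413  148.2187   0.5467   0.1906   0.0742] ((0.5468301177024841, 0.19012591242790222), 0.022030383348464966) 0.0007658366275124209
slope [ 0.0024 -0.0026  0.0742]
((0.6004352569580078, 0.1862301081418991), (0.08523836731910706, 0.19202473759651184), 84.3665542602539)
```

View pics/wrist6.png

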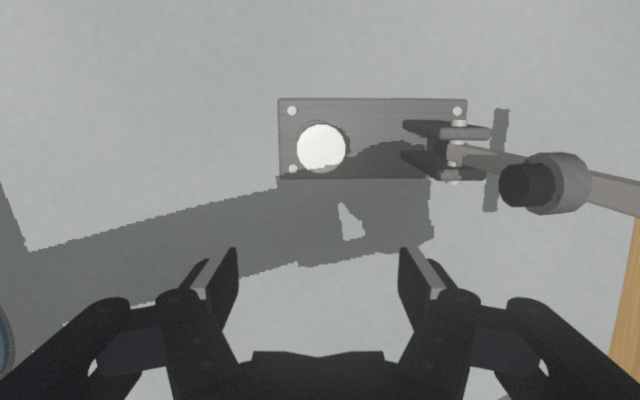

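```bash
python3 -m inch '[[[0,-55,-8,0],[20,-40,-8,0],[50,0,0,0],[50,0,0,0],[25,0,0,0],[0,0,0,0]]]' 0.8 60
python3 - <<'E'
from h import *
np.set_printoptions(precision=4,suppress=True)
im=cam('side');save(im,'side2.png')
x=im['image'][60:240,220:400]; cv2.imwrite('pics/side2c.png',cv2.resize(x[:,:,::-1],None,fx=3.3,fy=3.3,interpolation=cv2.INTER_CUBIC))
gp(.6853,.142,.294,-.095)
im=cam('wrist'); save(im,'wrist7.png')
D=np.array([(u,v,*world(im,u,v)) for v in range(0,400,1) for u in range(150,480,1) if im['depth'][v,u]>0])
B=D[(D[:,4]>.275)&(D[:,4]<.31)&(abs(D[:,2]-.688)<.04)&(abs(D[:,3]-.178)<.08)]
print(len(B),B.mean(0),cv2.minAreaRect(B[:,2:4].astype(np.float32)),B[:,2:].min(0),B[:,2:].max(0))
E
```

```text
time: 10.95
ee_pos: [0.671, 0.1406, 0.4999]
ee_rot: [[0.995, 0.011, 0.095], [-0.095, -0.019, 0.995], [0.012, -1.0, -0.018]]
force: [-0.0, 0.2, 0.8]
width: 0.8
t 11.0 tcp [0.6703 0.1408 0.4999] g [0.6718 0.1378 0.3449] yaw -0.095 tilt [ 0.01  -0.019 -1.   ] F [ 0.5 -0.7 -0.1] w 0.8 q [ 0.04  0.27  1.36 -0.02  1.51  0.14]
[[12.4, 51.0, 6.4, -0.0]]
8723 [342.9076 141.9567   0.6884   0.1836   0.301 ] ((0.6875929832458496, 0.1784576177597046), (0.11972338706254959, 0.019306065514683723), 84.13874053955078) [0.6743 0.1187 0.2751] [0.7024 0.2383 0.3049]
```

View pics/side2c.png

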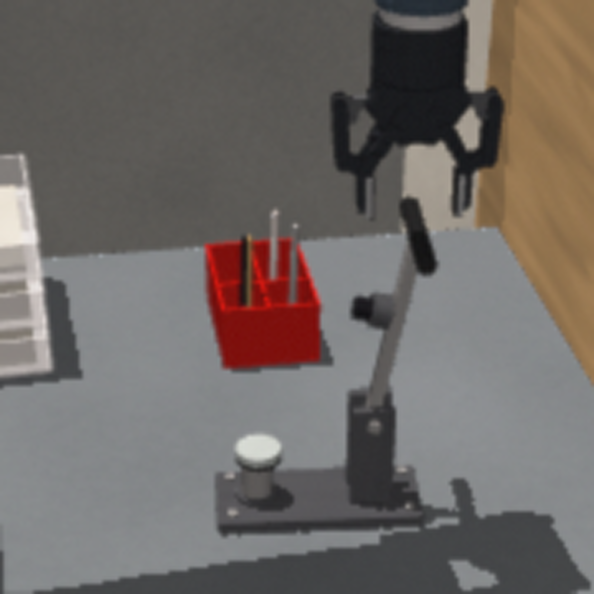

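View pics/wrist7.png

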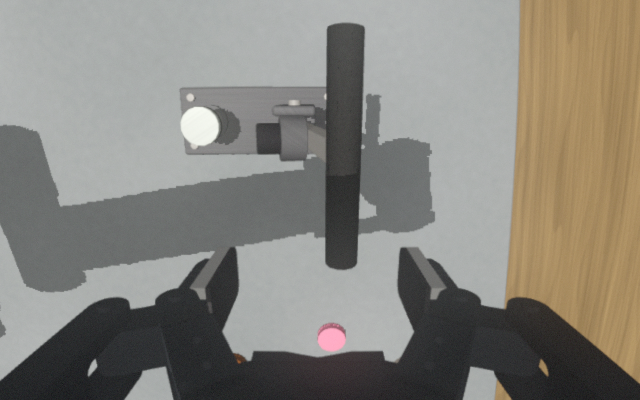

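```bash
python3 -m inch '[[[12,15,5,0],[0,20,0,0],[0,14,0,0],[0,0,0,0]]]' 0.8 60
python3 - <<'E'
from h import *
r.get_image('top')
gp(.684,.1427,.294,-.1)
E
```

```text
time: 11.55
ee_pos: [0.6792, 0.1451, 0.4487]
ee_rot: [[0.996, 0.008, 0.093], [-0.093, -0.019, 0.996], [0.009, -1.0, -0.019]]
force: [-0.8, -0.3, -0.9]
width: 0.799
t 11.6 tcp [0.6794 0.1452 0.4498] g [0.6808 0.1422 0.2948] yaw -0.093 tilt [ 0.009 -0.019 -1.   ] F [-0.7 -0.5  0.3] w 0.802 q [ 0.05  0.32  1.39 -0.02  1.43  0.15]
[[3.1, 0.9, 0.8, 0.007]]
```

```bash
python3 -m inch '[[[3,1,0.5,0.007],[0,0,0,0],[0,0,0,0],[0,0,0,0]]]' 0 40
python3 - <<'E'
from h import *
im=cam('wrist'); save(im,'wrist8.png')
gp(.684,.1427,.294,-.1)
E
```

```text
time: 12.1
ee_pos: [0.6828, 0.1453, 0.4513]
ee_rot: [[0.995, 0.014, 0.1], [-0.1, -0.019, 0.995], [0.015, -1.0, -0.018]]
force: [1.1, 0.1, -2.5]
width: 0.194
t 12.15 tcp [0.6828 0.1453 0.4514] g [0.6849 0.1423 0.2964] yaw -0.1 tilt [ 0.014 -0.019 -1.   ] F [ 0.6 -0.7 -0.4] w 0.194 q [ 0.05  0.32  1.38 -0.02  1.43  0.15]
[[-1.0, 2.4, 0.3, -0.0]]
```

View pics/wrist8.png

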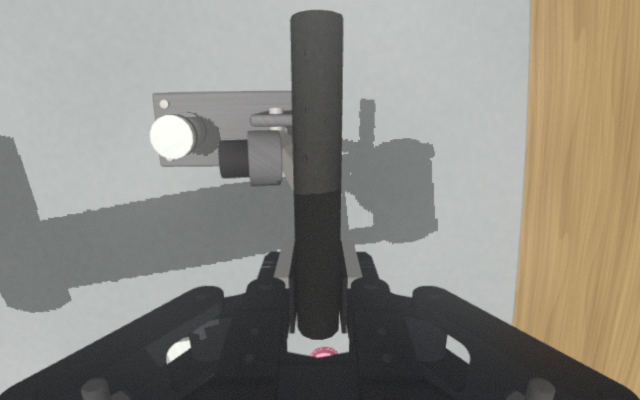

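```bash
cat >> h.py <<'E'
EX=np.array([np.cos(-.1),np.sin(-.1),0]);EY=np.array([-EX[1],EX[0],0]);H=np.array([.6541,.1817,.107])
def arc(step=.1,n=4,dz=.002,lag=0):
    s=r.get_state(); p=np.array(s['ee_pos']); R=np.array(s['ee_rot']); g=p+.155*R[:,1]-[0,0,dz]
    a=(g-H)@EX; b=g[2]-H[2]; th=np.arctan2(b,-a); q=1.75-th; rad=np.hypot(a,b)
    f=np.array(s['force'])
    print('t',round(s['time'],2),'g',(g+[0,0,dz]).round(4),'q',round(q,3),'rad',round(rad,4),'y',round((g-H)@EY,4),'tilt',R[:,1].round(3),'yaw',round(np.arctan2(R[1,0],R[0,0]),3),'F',f.round(1),'torque',np.round(s['torque'],2),'w',round(s['width'],3))
    rows=[]; prev=g
    for i in range(1,n+1):
        t=th-step*i; rr=.19 
        tgt=H+EX*(-rr*np.cos(t))+EY*(-.036)+[0,0,rr*np.sin(t)]
        d=tgt-prev; prev=tgt
        rows.append([round(float(x),1) for x in 1000*R.T@d])
    print(rows)
E
python3 -c "
from h import *
arc(.1,4)"
```

```text
t 12.15 g [0.6849 0.1423 0.2964] q -0.003 rad 0.1906 y -0.0361 tilt [ 0.014 -0.019 -1.   ] yaw -0.1 F [ 0.6 -0.7 -0.4] torque [ 0.03 -0.06 -0.02] w 0.194
[[-18.9, -2.2, 0.0], [-19.0, -0.9, -0.0], [-19.0, 1.0, 0.0], [-18.8, 2.9, 0.0]]
```

```bash
python3 -m inch '[[[-19,-2,0,0],[-19,-1,0,0],[-19,1,0,0],[-19,3,0,0]]]' 0 40; python3 -c "
from h import *
arc(.1,6)"
```

```text
time: 12.65
ee_pos: [0.6084, 0.1523, 0.4533]
ee_rot: [[0.994, 0.035, 0.101], [-0.101, -0.02, 0.995], [0.037, -0.999, -0.016]]
force: [2.5, -0.1, 3.3]
width: 0.195
t 12.65 g [0.6139 0.1493 0.2985] q 0.371 rad 0.193 y -0.0363 tilt [ 0.035 -0.02  -0.999] yaw -0.101 F [ 2.5 -0.1  3.3] torque [-0.06 -0.61  0.01] w 0.195
[[-18.1, 6.8, 0.4], [-18.1, 5.7, 0.1], [-17.5, 7.5, 0.1], [-16.6, 9.2, 0.1], [-15.6, 10.8, 0.2], [-14.5, 12.3, 0.2]]
```

```bash
python3 -m inch '[[[-18,6,0,0],[-18,6,0,0],[-17.5,8,0,0],[-16.5,9.5,0,0]]]' 0 40; python3 -c "
from h import *
arc(.1,6)"
```

```text
time: 13.15
ee_pos: [0.5409, 0.1585, 0.4292]
ee_rot: [[0.993, 0.064, 0.102], [-0.101, -0.02, 0.995], [0.065, -0.998, -0.013]]
force: [-2.5, 0.0, 5.5]
width: 0.193
t 13.15 g [0.5508 0.1554 0.2745] q 0.723 rad 0.1935 y -0.0365 tilt [ 0.064 -0.02  -0.998] yaw -0.101 F [-2.5  0.   5.5] torque [-0.05 -0.08  0.07] w 0.193
[[-14.8, 12.7, 0.7], [-15.4, 11.2, 0.1], [-14.2, 12.6, 0.2], [-12.8, 14.0, 0.2], [-11.4, 15.2, 0.2], [-9.8, 16.3, 0.2]]
```

```bash
python3 -m inch '[[[-15,12,0,0],[-15,12,0,0],[-14,13,0,0],[-13,14,0,0]]]' 0 20; python3 -c "
from h import *
arc(.1,6)"
```

```text
time: 13.65
ee_pos: [0.4891, 0.1632, 0.3835]
ee_rot: [[0.991, 0.089, 0.101], [-0.1, -0.02, 0.995], [0.09, -0.996, -0.011]]
force: [2.3, -0.4, 2.5]
width: 0.193
t 13.65 g [0.5028 0.16   0.2292] q 1.069 rad 0.1909 y -0.0367 tilt [ 0.089 -0.02  -0.996] yaw -0.1 F [ 2.3 -0.4  2.5] torque [-0.06 -0.75  0.06] w 0.193
[[-11.9, 14.9, 0.8], [-11.1, 15.4, 0.2], [-9.5, 16.5, 0.2], [-7.8, 17.3, 0.2], [-6.0, 18.0, 0.2], [-4.2, 18.5, 0.2]]
```

```bash
python3 -m inch '[[[-12,15,0.5,0],[-11,15.5,0,0],[-9.5,16.5,0,0],[-8,17,0,0]]]' 0 20; python3 -c "
from h import *
arc(.05,6)"
```

```text
time: 14.15
ee_pos: [0.4552, 0.1664, 0.319]
ee_rot: [[0.99, 0.102, 0.1], [-0.099, -0.021, 0.995], [0.103, -0.995, -0.011]]
force: [0.3, -0.6, 4.3]
width: 0.19
t 14.15 g [0.471  0.1631 0.1648] q 1.45 rad 0.1888 y -0.0368 tilt [ 0.102 -0.021 -0.995] yaw -0.1 F [ 0.3 -0.6  4.3] torque [-0.16 -0.63  0.02] w 0.19
[[-4.6, 8.3, 0.9], [-3.1, 9.0, 0.1], [-2.6, 9.1, 0.1], [-2.2, 9.3, 0.1], [-1.7, 9.3, 0.1], [-1.2, 9.4, 0.1]]
```

```bash
python3 -m inch '[[[-4,8.5,0.5,0],[-3,9,0,0],[-2.5,9,0,0]]]' 0 20; python3 -c "
from h import *
arc(.05,6)
im=cam('side');save(im,'side3.png')
x=im['image'][120:240,240:360]; cv2.imwrite('pics/side3c.png',cv2.resize(x[:,:,::-1],None,fx=5,fy=5,interpolation=cv2.INTER_CUBIC))
im=cam('wrist'); save(im,'wrist9.png')
arc(.05,3)
"
```

```text
time: 14.52
ee_pos: [0.4487, 0.1671, 0.2909]
ee_rot: [[0.99, 0.104, 0.1], [-0.099, -0.022, 0.995], [0.106, -0.994, -0.012]]
force: [-1.7, -0.6, 4.9]
width: 0.195
t 14.53 g [0.4648 0.1637 0.1367] q 1.602 rad 0.1886 y -0.0368 tilt [ 0.104 -0.022 -0.994] yaw -0.099 F [-1.7 -0.6  4.9] torque [-0.16 -0.32  0.05] w 0.195
[[-3.5, 8.9, 0.9], [-1.7, 9.3, 0.1], [-1.2, 9.4, 0.1], [-0.7, 9.5, 0.1], [-0.3, 9.5, 0.1], [0.2, 9.5, 0.1]]
t 14.62 g [0.4646 0.1637 0.1362] q 1.606 rad 0.1887 y -0.0368 tilt [ 0.103 -0.022 -0.994] yaw -0.099 F [3.9 0.5 1.7] torque [ 0.   -0.34  0.03] w 0.19
[[-3.4, 8.9, 0.9], [-1.7, 9.4, 0.1], [-1.2, 9.4, 0.1]]
```

View pics/side3c.png

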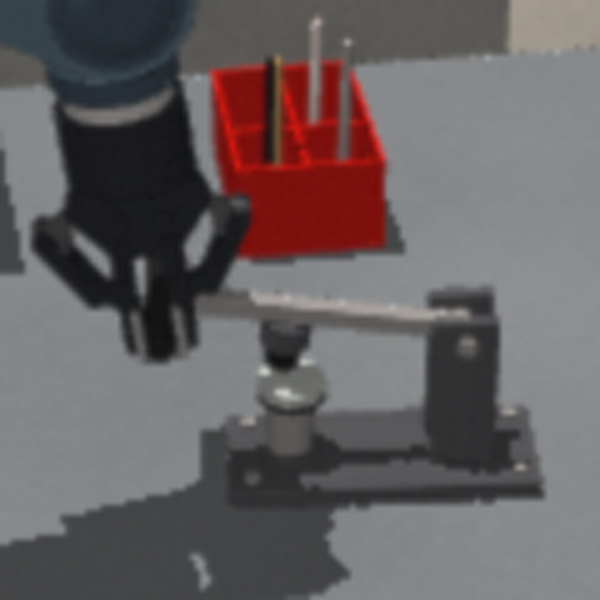

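View pics/wrist9.png

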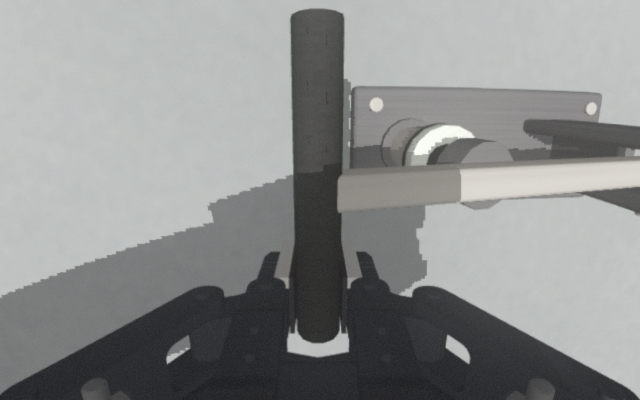

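```bash
cat > lev.py <<'E'
from h import *
im=cam('wrist'); 
D=np.array([(u,v,*world(im,u,v)) for v in range(5,300) for u in range(285,640) if im['depth'][v,u]>0])
W=D[:,2:]-H; x=W@EX+.110; y=W@EY; z=D[:,4]
b=(D[:,0]<345)&(y>-.02)&(y<.055)&(x<-.055)&(z>.07)
zt=np.percentile(z[b],97); zz=zt-.009
# arm top: y within 5mm, x between -.06 and .05
a=(abs(y)<.005)&(x>-.055)&(x<.06)&(z>.09)
k=np.polyfit(x[a],z[a],1) if a.sum()>20 else None
for it in range(3):
    if k is not None: a2=a&(abs(np.polyval(k,x)-z)<.003); k=np.polyfit(x[a2],z[a2],1)
print('bar top',zt.round(4),'handle z',zz.round(4),'q bar',(1.75-np.arcsin(np.clip((zz-.107)/.19,-1,1))).round(3),'barx',np.median(x[b]).round(4),'arm slope q',1.75+np.arctan(k[0]).round(4),'arm z at ped', (np.polyval(k,0)).round(4), 'n',b.sum(),a2.sum(),'z@hinge',np.polyval(k,.11).round(4))
arc(.02,3)
E
python3 lev.py
```

```text
bar top 0.1455 handle z 0.1365 q bar 1.594 barx -0.0782 arm slope q 1.5977999999999999 arm z at ped 0.1312 n 11480 5390 z@hinge 0.1144
t 14.68 g [0.4647 0.1637 0.1366] q 1.603 rad 0.1887 y -0.0368 tilt [ 0.103 -0.022 -0.994] yaw -0.099 F [1.7 0.1 0.9] torque [ 0.01 -0.28  0.01] w 0.189
[[-2.2, 3.4, 0.8], [-0.8, 3.7, 0.0], [-0.8, 3.7, 0.0]]
```

```bash
python3 -m inch '[[[-1.5,9,0.3,0],[-1,8,0,0],[-1,5,0,0]]]' 0 30; python3 lev.py
```

```text
time: 15.05
ee_pos: [0.4472, 0.1674, 0.2682]
ee_rot: [[0.99, 0.1, 0.1], [-0.098, -0.022, 0.995], [0.102, -0.995, -0.012]]
force: [-1.2, -0.4, 7.4]
width: 0.189
bar top 0.1243 handle z 0.1153 q bar 1.706 barx -0.0803 arm slope q 1.7096 arm z at ped 0.1186 n 11720 6364 z@hinge 0.1142
t 15.1 g [0.4627 0.1639 0.1136] q 1.726 rad 0.1887 y -0.0368 tilt [ 0.1   -0.022 -0.995] yaw -0.099 F [-0.8 -0.4  5.7] torque [-0.2  -0.19 -0.  ] w 0.192
[[-1.7, 3.6, 0.8], [-0.4, 3.8, 0.0], [-0.3, 3.8, 0.0]]
```

```bash
python3 -m inch '[[[-0.8,5,0.2,0],[-0.3,4,0,0]]]' 0 30; python3 lev.py; python3 lev.py
```

```text
time: 15.35
ee_pos: [0.4473, 0.1675, 0.2594]
ee_rot: [[0.99, 0.099, 0.1], [-0.098, -0.023, 0.995], [0.101, -0.995, -0.013]]
force: [-5.4, -0.3, 9.6]
width: 0.195
bar top 0.1159 handle z 0.1069 q bar 1.751 barx -0.0804 arm slope q 1.7545 arm z at ped 0.1137 n 11856 6521 z@hinge 0.1142
t 15.4 g [0.4627 0.164  0.105 ] q 1.771 rad 0.1887 y -0.0368 tilt [ 0.099 -0.023 -0.995] yaw -0.099 F [-3.5 -0.8  8.4] torque [-0.25  0.16  0.01] w 0.195
[[-1.5, 3.7, 0.8], [-0.2, 3.8, 0.0], [-0.1, 3.8, 0.0]]
bar top 0.1156 handle z 0.1066 q bar 1.752 barx -0.0804 arm slope q 1.7558 arm z at ped 0.1136 n 11853 6517 z@hinge 0.1142
t 15.45 g [0.4627 0.164  0.1052] q 1.77 rad 0.1887 y -0.0368 tilt [ 0.099 -0.023 -0.995] yaw -0.099 F [-5.1 -0.9  9.5] torque [-0.25  0.39  0.03] w 0.198
[[-1.5, 3.7, 0.8], [-0.2, 3.8, 0.0], [-0.1, 3.8, 0.0]]
```

```bash
python3 - <<'E'
from h import *
for i in range(8): im=cam('side')
save(im,'side4.png')
x=im['image'][160:220,250:350]; a=cv2.resize(x[:,:,::-1],None,fx=8,fy=8,interpolation=cv2.INTER_CUBIC)
cv2.imwrite('pics/side4c.png',a)
im=cam('top'); save(im,'top4.png')
E
python3 lev.py
```

```text
bar top 0.116 handle z 0.107 q bar 1.75 barx -0.0804 arm slope q 1.7537 arm z at ped 0.1138 n 11862 6515 z@hinge 0.1142
t 15.95 g [0.4627 0.1639 0.1054] q 1.769 rad 0.1887 y -0.0368 tilt [ 0.099 -0.023 -0.995] yaw -0.099 F [-5.5 -1.2  8.8] torque [-0.21  0.29  0.03] w 0.195
[[-1.6, 3.7, 0.8], [-0.2, 3.8, 0.0], [-0.1, 3.8, 0.0]]
```

View pics/side4c.png

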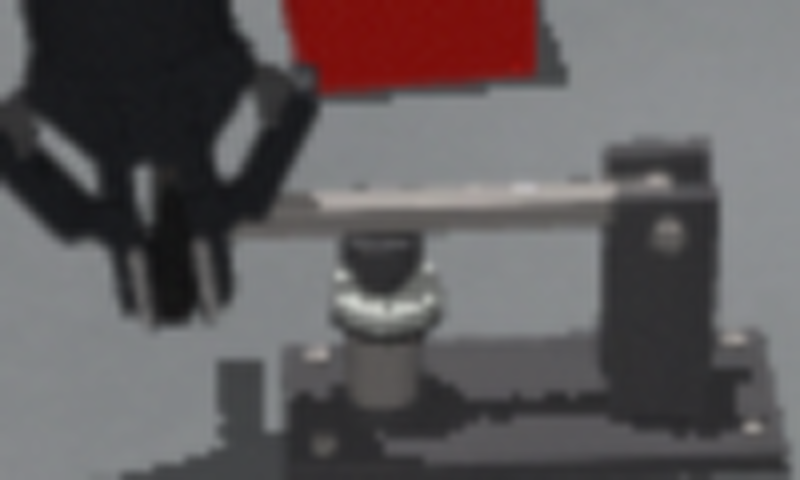

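View pics/side4.png

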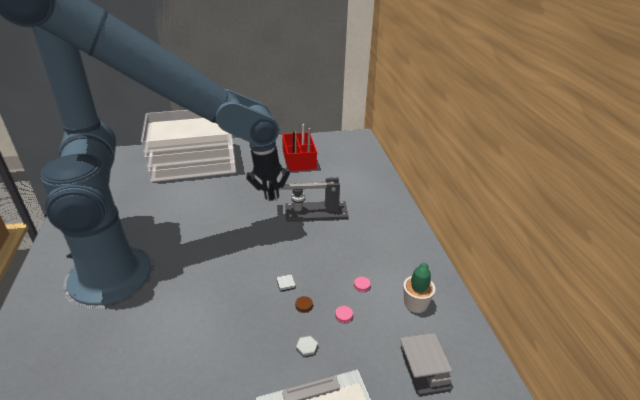

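The lever is level and steady in the grip, and the foot is centred on the pedestal and squeezed. The square foot (286,282), hexagonal foot (307,346) and the three look-alikes are where they were. I'm handing in now.

```bash
python3 -c "
from h import *
print(r.hand_in())"
```

```text
the job is handed in; nothing more can be done
None
```

The round foot is sole down on the pedestal and was released there. I then brought the lever down by the right half of its handle and handed in at about 16 s, with the gripper still holding it level.

- **Which foot:** I took the pale disc, the only round one that was not brown or pink. The square, the hexagonal and the look-alike feet had not moved in the last side picture.
- **Foot on pedestal:** After release it lay flat, with its cap at 74.2 mm. It is about 2 mm off the pedestal's axis, roughly the accuracy of the camera calibration.
- **Lever:** The wrist camera gave 1.750 rad from the handle and 1.754 rad from the arm's slope, steady over the last 0.5 s before hand-in.
- **Pad:** At that angle it is about 8 mm in. I worked this out from the arm's height over the foot and did not see it directly. The 9 N push at the handle fits.
- **Forces:** The highest I read was about 26 N for a moment, as the foot touched the pedestal.

**Disagreements:** The lever angle worked out from the arm's own position came to 1.77 rad, because my fixed 2 mm handle offset no longer fitted; I trusted the camera figures. The tool also ended about 6° off vertical after the swing, without touching anything else.

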